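Shift the drum sander to third speed and switch it on

TASK

Set the sanding unit to third speed and start it: with shut fingers push the red-knobbed lever across to the right in its H-shaped gate, then forward (away from you) all the way into the third slot, without entering any other slot, and only then press the raised near end of the green rocker switch fully down. Push gently with the fingertips and do not grip the knob. Leave the rooks, the rule, the drum, the case and the sanding block where they are, and finish clear of everything.

Things in the scene. Friction and masses are not known exactly. Their poses are not given: they have to be found in the camera images.
- sander: Grey plastic sanding unit, fixed, 270 (x) by 400 (y) mm, deck 90 mm above the shelf. Origin: centre of its underside. Its x axis is level and points forward (away from the robot, yawed up to 0.3 rad), y left, z up. In its frame the gate's centre is at (30, -70) mm, the rocker's middle at (-85, 10) mm; a fixed brown drum, radius 26 mm, stands at (35, 125) mm, top at 168 mm.
- gate_center (a point): Centre of the H-gate, on top of its aluminium plate (98 by 92 mm, top 104 mm above the shelf); axes as the unit's. Two slots run along x, one 19 mm left, one 19 mm right of this point, joined by a cross channel along y through it (neutral). Dots at the slot ends number them: 1 forward left, 2 back left, 3 forward right, 4 back right.
- knob: Red ball knob, 38 mm across, on the lever; origin at its centre, 167 mm above the shelf with the lever upright; z along the lever. The lever is a 10 mm steel rod pivoting 147 mm below the knob's centre (20 mm above the shelf, under the gate's centre). It moves with about 2 N at the knob, stays where it is left, and stops hard at the ends and against the gate.
- shift_across (a joint): Sideways tilt of the lever, rad: -0.25 left column, 0 middle, +0.25 right column (hard stops; 0.25 rad moves the knob 36 mm). It starts between left and middle.
- shift_forward (a joint): Fore-and-aft tilt of the lever, rad: 0 neutral (cross channel), +0.30 fully forward in slot 1 or 3, -0.30 fully back (hard stops; 0.30 rad moves the knob 43 mm). It starts near 0. In the gate it can leave neutral only within about 0.035 rad of the left or right column.
- rocker (a joint): Green rocker switch, rad: 0 off, +0.34 fully on (hard stop). A V-shaped paddle 50 mm long (along the unit's x) and 32 mm wide, hinged across its middle. Off: the near half (white mark) slopes up towards the robot, its edge about 9 mm above the hinge. On: the near half lies level. Moves with about 3 to 4 N at the pressing point and stays where it is left.
- rocker_press (a point): Point on the top face of the rocker's near half, 18 mm from the hinge, where to press straight down; it sinks about 6 mm from off to on. Its axes turn with the rocker.
- rook_a_center (a point): Beech rook, 40 mm base, 65 mm tall, standing on the sanding unit's deck left of the rocker; point at half height. Leave it.
- rook_b_center (a point): Beech rook, 40 mm base, 65 mm tall, standing on the shelf right of the unit; point at half height. Leave it.
- drum_center (a point): Loose yellow rubber sanding drum, 48 mm across, 50 mm tall, on the shelf right of the unit; point at its centre. Leave it.
- rule_center (a point): Steel rule, 300 by 26 by 2 mm, flat on the shelf in front of the unit; point at its centre, x axis along it. Leave it.
- case_center (a point): Clear acrylic case of brass finials, 100 by 140 by 67 mm, on the shelf left of the unit; point at its centre. Leave it.
- block_center (a point): Cork sanding block, 90 by 55 by 24 mm, on the shelf left of the unit; point at its centre. Leave it.

How it is judged:
By the outcome, as a careful person would: the job done as asked, in the order asked, and still so for the second after the job is handed in, with the robot touching nothing.
It also fails if it takes over 48 s, if anything falls off the work surface, if the arm or the gripper's body presses on something with over 40 N, if the wrist force passes 120 N, or if a joint passes its speed limit or range.

ROBOT

A 6-joint arm with a two-finger parallel gripper is mounted at the origin on the work surface. World frame = base frame: x ahead of the robot, y to its left, z up, the work surface at z = 0. Lengths are in m, angles in degrees, forces in N, time in s.
With the tool pointing down it reaches from about 0.325 to 0.9 m from the base axis. Payload 3.5 kg.
Tool frame: the origin (TCP) lies on the centre line of the jaws, within the pads' length; the fingertips stand 17 mm ahead of it and the grasp point (between the pads) lies 2 mm behind it; z points along the fingers, y is the direction in which the jaws open and shut (so a half turn about z gives the same grasp; the last joint's range is limited). The gripper opens to 85 mm and grips with 20 to 120 N. Pads are 22 mm wide; open, the fingers measure 114 mm over their backs; the gripper's body (76 mm by 85 mm) begins 54 mm behind the grasp point. The pads swing forward as they close: fully open they stand 13 mm farther back than shut.
Start: joints at [68.847, 15.837, -1.513, 72.651, 0, 84.076], TCP at [0.164, 0.603, 0.248] pointing down, gripper open.
Joint ranges: [-178.77, 178.77], [-48.84, 107.48], [-61.69, 71.31], [-111.58, 123.2], [-90, 87.43], [-180, 180]. Speed limits (degrees/s): [147.25, 147.25, 180, 180, 180, 180].

INTERFACE

Orientations are given as a 3x3 rotation matrix whose columns are the frame's x, y, z axes.
In Python, from station import ctrl, capture, get_calibration, nets gives the robot as it stands.
- The arm moves only by the tool apply_moves, never from a script. Its argument "rows" is a list of rows, each a list of 3 entries, a list of its own where there are three numbers: the opening, from 0 (shut) to 1 (fully open), then the shift along the tool's x, y, z in mm, then the turn, a rotation vector about the tool's x, y, z in degrees. A call has exactly 8 rows; each row shifts and turns the pose as measured when the row begins, along the tool's axes as they then stand; what a row does not reach is not made up. A row lasts 1/8 s, in which the tool goes at most 62.5 mm and 10.7 degrees, less where a joint would pass 70% of its speed; a pose out of reach is approached as far as the arm can. A call with a gripper value outside its range is refused whole. The fingers move at their own pace and stop on an object; "force" is the grip in N (left out, the last holds). Time passes only in rows, so rows that do not move let the fingers close, or fill a call up. It gives the time, the measured TCP pose, the force and the opening at its end, in the units of the state.
- ctrl.get_state(): the state, without advancing time (a new reading comes with each control period).
- capture(name): name is "scene" or "side" or "wrist"; returns the picture (400x640x3 uint8, red, green, blue); there is no depth.
- get_calibration(name): a dict with "camera_matrix" (3x3 intrinsics, pixels), "k1" (the pictures are not rectified: a ray, as slopes to the right and down, at radius r is drawn at 1 + k1 r^2 times it, then the intrinsics apply), "cam_to_world" (4x4, takes a point from camera to world coordinates). Camera axes: x right, y up, looking along -z (the intrinsics and any distortion apply to the point x, -y, -z); pixel columns grow to the right and rows downward; lengths in m; the calibration is good to about 2 mm. A picture is of the moment at which its call begins: read the wrist's pose just before it. get_calibration takes no time and is no camera call; for the wrist camera it gives the pose at the moment of the call.
- ctrl.job_done(): hands the job in, once; it reports no verdict.
Trained networks look in the newest picture that a camera, given by its name, has taken for a name from the list of things; names that differ only in an ending like _2 or _b are one class to them, and where a whole thing is asked for, a point or a joint stands for the part that bears it (a point fixed in the world has none). Each returns a list of dicts, best first, with "conf" (0 to 1); they miss things now and then, are a little off and sometimes report something else, mostly with a low value. They report only what shows in the picture. A call takes as long as a camera call.
- nets.find_in(query, camera): "position" ([column, row] in pixels, amid what is visible of it).
- nets.regions_of(query, camera): "region" (400x640 bool, what is visible of it) and "position" ([column, row] in pixels, amid what is visible of it).
The state is a dict: "time": time; "joints": joint angles; "joint_vel": joint speeds; "joint_efforts": joint torques, N m; "eef_pos": TCP position; "orientation": TCP orientation; "force": force on the tool from outside, world axes, zero at the start; "wrist_torque": the same for the moment, N m; "opening": finger opening in m.
Only numpy, scipy, OpenCV 4.12 (cv2) and the standard library are available. Lean on these libraries where they do the work, as an engineer would, in place of code of your own. Each camera call takes 0.05 s, during which the arm holds its last target. There are 200 camera calls.

## Working session

There is one attempt and no reset: what is moved stays moved. The work goes in short steps, Python scripts to look and compute and a tool call to move; the robot and the scene stay as the last step left them, time stands still between calls to the robot, and variables do not carry over. Pictures are saved under pics/ and viewed, about 8 in all and at most 12, crops included, and the job is handed in when it is done.

Besides the shell and the picture viewer there is one more tool, called after "Call:" as a command line: name --argument value ..., lists and objects as JSON in quotes. apply_moves: Moves the arm, as the interface text tells. Its arguments: {"type":"object","properties":{"rows":{"type":"array"},"force":{"type":"number"}},"required":["rows"]}

```bash
mkdir -p pics; cat > h.py <<'E'
import numpy as np, cv2
from station import ctrl, capture, get_calibration, nets
def ray(cam,px,cal=None):
    c=cal or get_calibration(cam);K=np.array(c["camera_matrix"]);T=np.array(c["cam_to_world"])
    d=np.array([(px[0]-K[0,2])/K[0,0],(px[1]-K[1,2])/K[1,1]]);u=d.copy()
    for _ in range(20): u=d/(1+c["k1"]*(u@u))
    v=T[:3,:3]@np.array([u[0],-u[1],-1]);return T[:3,3],v/np.linalg.norm(v)
def at_z(cam,px,z,cal=None):
    o,v=ray(cam,px,cal);return o+v*(z-o[2])/v[2]
def proj(cam,P,cal=None):
    c=cal or get_calibration(cam);K=np.array(c["camera_matrix"]);T=np.array(c["cam_to_world"])
    p=(np.atleast_2d(P)-T[:3,3])@T[:3,:3];u=np.c_[p[:,0]/-p[:,2],-p[:,1]/-p[:,2]]
    u=u*(1+c["k1"]*(u**2).sum(1,keepdims=True));return u*[K[0,0],K[1,1]]+[K[0,2],K[1,2]]
def tri(obs):
    A=np.zeros((3,3));b=np.zeros(3)
    for o,v in obs:
        M=np.eye(3)-np.outer(v,v);A+=M;b+=M@o
    return np.linalg.solve(A,b)
def save(im,name): cv2.imwrite("pics/"+name,im[:,:,::-1])
E
python3 - <<'E'
from h import *
np.set_printoptions(precision=4,suppress=True)
s=ctrl.get_state();print(s["time"],s["eef_pos"],s["orientation"],s["opening"])
for c in ["scene","side","wrist"]:
    im=capture(c);save(im,c+"0.png")
    k=get_calibration(c);print(c,np.array(k["cam_to_world"])[:3].tolist(),k["camera_matrix"][0][0])
    if c!="wrist":
      for q in ["knob","gate_center","rocker_press","sander","rook_a_center","drum_center","rule_center","case_center","block_center"]:
        print(c,q,[(np.round(d["position"]).tolist(),round(d["conf"],2)) for d in nets.find_in(q,c)][:3])
a=cv2.imread("pics/scene0.png");b=cv2.imread("pics/side0.png")
cv2.imwrite("pics/both0.png",cv2.resize(np.vstack([a,b]),(480,600),interpolation=cv2.INTER_AREA))
E
```

```text
0.0 [0.1639 0.6024 0.2471] [[-0.9649  0.2627 -0.0008]
 [ 0.2627  0.9649 -0.0021]
 [ 0.0002 -0.0022 -1.    ]] 0.08524740696614602
scene [[0.7881998593995636, -0.4520794340357419, 0.41757055327744486, 0.9966801942517403], [0.6153794231365967, 0.5866935291599836, -0.5264018127076242, -0.427295550735133], [-0.007010508011379719, 0.6718741609585283, 0.7406321385233668, 0.8734472980898929]] 402.25250032380706
scene knob [([297.0, 231.0], 0.64)]
scene gate_center [([366.0, 179.0], 0.74), ([305.0, 240.0], 0.6)]
scene rocker_press [([292.0, 205.0], 0.51), ([218.0, 325.0], 0.47), ([303.0, 242.0], 0.28)]
scene sander [([301.0, 243.0], 0.73), ([408.0, 190.0], 0.57), ([369.0, 178.0], 0.29)]
scene rook_a_center [([340.0, 178.0], 0.66)]
scene drum_center [([218.0, 326.0], 0.87), ([291.0, 204.0], 0.2)]
scene rule_center [([252.0, 207.0], 0.6)]
scene case_center [([407.0, 192.0], 0.61)]
scene block_center [([368.0, 180.0], 0.94)]
side [[0.9970120571788843, 0.04952679330559504, -0.05927946174514203, 0.508387048873845], [-0.07708131899578649, 0.5877801728214602, -0.8053402626839441, -0.9056448192582677
[... 175 characters left out ...]
nter [([328.0, 251.0], 0.79), ([335.0, 221.0], 0.63)]
side rocker_press []
side sander [([326.0, 248.0], 0.95), ([258.0, 242.0], 0.53)]
side rook_a_center [([309.0, 185.0], 0.8)]
side drum_center [([333.0, 335.0], 0.64)]
side rule_center [([260.0, 239.0], 0.8), ([332.0, 334.0], 0.22)]
side case_center [([323.0, 183.0], 0.7), ([363.0, 173.0], 0.66), ([275.0, 317.0], 0.49)]
side block_center [([322.0, 185.0], 0.49)]
wrist [[0.26225507619707844, -0.9301610397561848, -0.2569488570290931, 0.10084590623177701], [0.9649984156808459, 0.25294648894972044, 0.06925410790318119, 0.6199042389714441], [0.0005768382105427991, -0.26611748128918866, 0.9639404304260593, 0.37420297128662017]] 352.9472761819382
```

View pics/scene0.png

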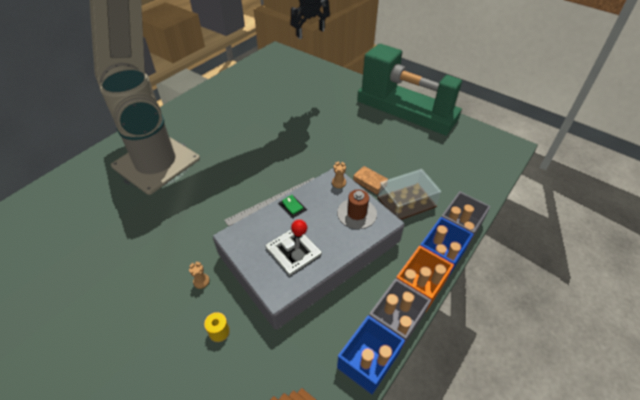

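View pics/side0.png

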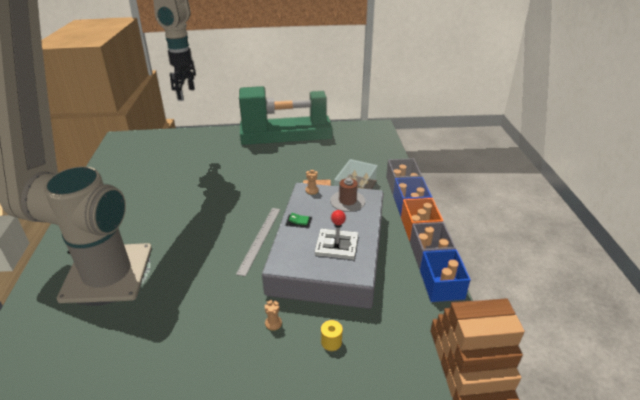

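The scene view shows the knob at about (299,228), the gate plate around (293,250), the rocker at (292,205) and the brown drum at (358,200). In the side view the knob is at (338,217), the gate at (337,243) and the rocker at (299,219). Next I fit the unit's pose to these.

```bash
cat > fit.py <<'E'
from h import *
from scipy.optimize import least_squares
np.set_printoptions(precision=4,suppress=True)
L=np.array([[-135,200,90],[135,200,90],[135,-200,90],[-135,-200,90],[35,125,168],[-85,10,95],[30,-70,104]])/1000.
ob={"scene":[(320,178),(402,224),(274,305),(215,238),(358,194),(292,205),(293,251)],
    "side":[(293,185),(383,190),(372,290),(268,276),(349,182),(299,219.5),(337,243)]}
cal={c:get_calibration(c) for c in ob}
def W(p,Q):
    c,s=np.cos(p[2]),np.sin(p[2]);return np.c_[p[0]+c*Q[:,0]-s*Q[:,1],p[1]+s*Q[:,0]+c*Q[:,1],Q[:,2]]
def res(p): return np.concatenate([(proj(c,W(p,L),cal[c])-ob[c]).ravel() for c in ob])
r=least_squares(res,[.55,0,0],loss="soft_l1")
print(r.x,np.degrees(r.x[2]));print(res(r.x).reshape(-1,2).round(1).tolist())
p=r.x;print("gate",W(p,np.array([[.03,-.07,.104]])),"press",W(p,np.array([[-.103,.01,.1]])))
def red(im):
    h=cv2.cvtColor(im,cv2.COLOR_RGB2HSV);m=(((h[...,0]<5)|(h[...,0]>175))&(h[...,1]>200)&(h[...,2]>120)).astype(np.uint8)
    n,l,st,ce=cv2.connectedComponentsWithStats(m);i=1+st[1:,4].argmax();return ce[i],st[i]
o=[]
for c in ob:
    im=cv2.imread(f"pics/{c}0.png")[:,:,::-1].copy();ce,st=red(im);print(c,ce,st);o.append(ray(c,ce,cal[c]))
k=tri(o);c,s=np.cos(p[2]),np.sin(p[2]);g=W(p,np.array([[.03,-.07,.02]]))[0]
d=k-g;lx=c*d[0]+s*d[1];ly=-s*d[0]+c*d[1]
print("knob",k,"local",lx,ly,d[2],"across",-ly/.147)
for cc in ob: # overlay
    im=cv2.imread(f"pics/{cc}0.png");
    def line(Q):
        q=proj(cc,W(p,np.array(Q)/1000.),cal[cc]);cv2.polylines(im,[np.round(q*8).astype(int)],True,(0,255,255),1,cv2.LINE_AA,3)
    line([[-135,200,90],[135,200,90],[135,-200,90],[-135,-200,90]]);line([[79,-24,104],[79,-116,104],[-19,-116,104],[-19,-24,104]])
    line([[-110,26,99],[-110,-6,99],[-60,-6,95],[-60,26,95]])
    q=[im[130:330,190:430]] if cc=="scene" else [im[150:350,230:470]]
    cv2.imwrite(f"pics/o_{cc}.png",cv2.resize(q[0],None,fx=2.5,fy=2.5))
a=cv2.imread("pics/o_scene.png");b=cv2.imread("pics/o_side.png");cv2.imwrite("pics/o.png",cv2.resize(np.hstack([a,b]),(800,333),interpolation=cv2.INTER_AREA))
E
python3 fit.py
```

```text
[ 0.6084  0.033  -0.2275] -13.037362661325794
[[14.3, -12.3], [3.2, -0.5], [-0.8, 14.1], [-5.7, -0.2], [-0.1, -0.6], [-1.1, 2.0], [-0.4, -0.8], [1.1, -2.4], [0.3, -0.1], [4.7, -1.3], [-6.2, 0.4], [-0.7, -2.9], [-0.2, 2.0], [0.9, -0.4]]
gate [[ 0.6218 -0.0419  0.104 ]] press [[0.5103 0.066  0.1   ]]
scene [298.6992 226.5188] [292 221  14  12 133]Traceback (most recent call last):
  File "fit.py", line 19, in <module>
    im=cv2.imread(f"pics/{c}0.png")[:,:,::-1].copy();ce,st=red(im);print(c,ce,st);o.append(ray(c,ce,cal[c]))
                                                           ~~~^^^^
  File "fit.py", line 16, in red
    n,l,st,ce=cv2.connectedComponentsWithStats(m);i=1+st[1:,4].argmax();return ce[i],st[i]
                                                      ~~~~~~~~~~~~~~~^^
ValueError: attempt to get argmax of an empty sequence
```

```bash
sed -i 's/>200)&(h\[...,2\]>120/>170)\&(h[...,2]>70/' fit.py
python3 fit.py
```

```text
[ 0.6084  0.033  -0.2275] -13.037362661325794
[[14.3, -12.3], [3.2, -0.5], [-0.8, 14.1], [-5.7, -0.2], [-0.1, -0.6], [-1.1, 2.0], [-0.4, -0.8], [1.1, -2.4], [0.3, -0.1], [4.7, -1.3], [-6.2, 0.4], [-0.7, -2.9], [-0.2, 2.0], [0.9, -0.4]]
gate [[ 0.6218 -0.0419  0.104 ]] press [[0.5103 0.066  0.1   ]]
scene [298.691  227.3258] [292 220  15  16 178]
side [337.9558 216.6726] [333 211  11  13 113]
knob [ 0.6236 -0.0182  0.1677] local -0.0036196620876596166 0.02348949713577393 0.14771562891688478 across -0.15979249752227162
```

View pics/o.png

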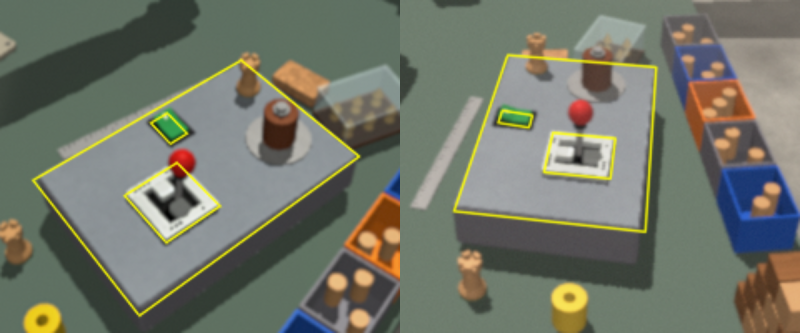

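The overlay fits the unit closely: yaw −13°, gate at (0.622, −0.042). The lever sits at about −0.16 rad across. I'll shut the fingers and travel to a point left of the knob.

Call:
apply_moves --rows '[[0,[-50,-35,0],[0,0,0]],[0,[-50,-35,0],[0,0,0]],[0,[-50,-35,0],[0,0,0]],[0,[-50,-35,0],[0,0,0]],[0,[-50,-35,0],[0,0,0]],[0,[-50,-35,0],[0,0,0]],[0,[-50,-35,0],[0,0,0]],[0,[-50,-35,0],[0,0,0]]]' --force 40

```text
time: 2.05
eef_pos: [0.4845, 0.2238, 0.2496]
orientation: [[-0.967, 0.253, 0.006], [0.254, 0.967, 0.006], [-0.005, 0.007, -1.0]]
force: [1.1, 0.5, 0.0]
opening: -0.0005
```

Call:
apply_moves --rows '[[0,[-46,-32,0],[0,0,-1]],[0,[-46,-32,0],[0,0,-1]],[0,[-46,-32,0],[0,0,0]],[0,[-42,-30,0],[0,0,0]],[0,[0,0,0],[0,0,0]],[0,[0,0,0],[0,0,0]],[0,[0,0,0],[0,0,0]],[0,[0,0,0],[0,0,0]]]'

```text
time: 3.05
eef_pos: [0.6356, 0.0512, 0.2501]
orientation: [[-0.975, 0.223, 0.008], [0.223, 0.975, 0.007], [-0.007, 0.009, -1.0]]
force: [-0.4, 0.1, -0.6]
opening: 0.0
```

```bash
cat > look.py <<'E'
import sys;from h import *
np.set_printoptions(precision=4,suppress=True)
n=sys.argv[1];G=np.array([0.6218,-0.0419,.02]);a=-0.2275;R=np.array([[np.cos(a),-np.sin(a)],[np.sin(a),np.cos(a)]])
def loc(p): return np.r_[R.T@(np.array(p)[:2]-G[:2]),p[2]]*1000
s=ctrl.get_state();print(s["time"],"tcp local",loc(s["eef_pos"]),"F",s["force"]);print(np.array(s["orientation"]))
cs=["scene","side"]+(["wrist"] if "w" in sys.argv[2:] else []);o=[]
for c in cs:
    cal=get_calibration(c);im=capture(c);save(im,f"{c}{n}.png")
    h=cv2.cvtColor(im,cv2.COLOR_RGB2HSV);m=(((h[...,0]<5)|(h[...,0]>175))&(h[...,1]>170)&(h[...,2]>70)).astype(np.uint8)
    nn,l,st,ce=cv2.connectedComponentsWithStats(m)
    if nn>1:
        i=1+st[1:,4].argmax();print(c,ce[i],st[i])
        if c!="wrist": o.append(ray(c,ce[i],cal))
        else: print("wrist knob at z .165",loc(at_z(c,ce[i],.165,cal)))
if len(o)==2:
    k=loc(tri(o));print("knob local mm",k,"across",-k[0+1]/147,"fwd",k[0]/147)
E
python3 look.py 1 w
```

```text
3.05 tcp local [ -7.5439  93.8389 250.0646] F [-0.3749  0.0825 -0.6294]
[[-0.9749  0.2226  0.0084]
 [ 0.2227  0.9749  0.0071]
 [-0.0067  0.0088 -0.9999]]
scene [298.6011 227.3315] [292 220  15  16 178]
side [338.0252 216.8067] [333 211  11  14 119]
wrist [207.0257 217.9056] [ 176  188   64   60 2956]
wrist knob at z .165 [ -3.2377  23.0833 165.    ]
knob local mm [ -3.5162  23.165  167.729 ] across -0.15758491242322745 fwd -0.023919840119921036
```

View pics/wrist1.png

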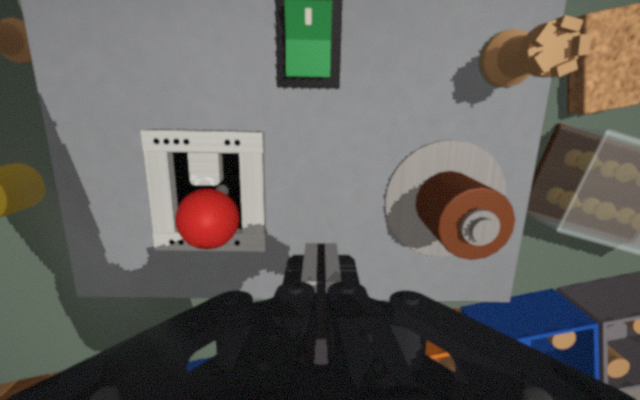

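The wrist view agrees: knob at (207,218), plate corners at (142,131), (263,131), (265,249) and (152,249), and the rocker top centre near (308,35). I'll check the gate's centre with those and then lower.

```bash
python3 - <<'E'
from h import *
np.set_printoptions(precision=1,suppress=True)
G=np.array([0.6218,-0.0419]);a=-0.2275;R=np.array([[np.cos(a),-np.sin(a)],[np.sin(a),np.cos(a)]])
for px,z in [((142,131),.104),((263,131),.104),((265,249),.104),((152,249),.104),((278,87),.092),((339,87),.092),((310,36),.1),((481,228),.168)]:
    print(px,R.T@(at_z("wrist",px,z)[:2]-G)*1000)
E
```

```text
(142, 131) [-51.5 -39.9]
(263, 131) [-51.8  50.9]
(265, 249) [44.6 48.6]
(152, 249) [ 44.5 -44.6]
(278, 87) [-83.9  61.9]
(339, 87) [-84.  108.5]
(310, 36) [-118.4   86.7]
(481, 228) [  2.6 194.6]
```

Call:
apply_moves --rows '[[0,[-4,-4,26],[0,0,0]],[0,[0,-4,26],[0,0,0]],[0,[0,-4,20],[0,0,0]],[0,[0,0,6],[0,0,0]],[0,[0,0,0],[0,0,0]],[0,[0,0,0],[0,0,0]],[0,[0,0,0],[0,0,0]],[0,[0,0,0],[0,0,0]]]'

```text
time: 4.2
eef_pos: [0.6402, 0.0411, 0.1751]
orientation: [[-0.976, 0.219, 0.017], [0.219, 0.976, 0.007], [-0.015, 0.011, -1.0]]
force: [0.3, -0.2, 0.4]
opening: 0.0
```

Call:
apply_moves --rows '[[0,[1.5,-6,2.5],[0.6,0.9,0]],[0,[1,-6,2.5],[0,0,0]],[0,[0,-6,0],[0,0,0]],[0,[0,-5,0],[0,0,0]],[0,[0,-5,0],[0,0,0]],[0,[0,-5,0],[0,0,0]],[0,[0,-5,0],[0,0,0]],[0,[0,0,0],[0,0,0]]]'

```text
time: 5.2
eef_pos: [0.6295, 0.0026, 0.1711]
orientation: [[-0.976, 0.219, 0.001], [0.219, 0.976, 0.002], [-0.001, 0.002, -1.0]]
force: [-0.8, 1.4, -0.6]
opening: -0.0002
```

```bash
python3 look.py 2 w
```

```text
5.2 tcp local [ -2.5041  45.1404 171.1098] F [-0.841   1.438  -0.6137]
[[-0.9757  0.2193  0.0011]
 [ 0.2193  0.9757  0.002 ]
 [-0.0007  0.0022 -1.    ]]
scene [294.7043 229.3387] [288 221  15  18 186]
side [337.0531 220.0708] [332 214  12  13 113]
wrist [238.19   263.1472] [ 191  224   96   79 5706]
wrist knob at z .165 [ -5.4329  11.3291 165.    ]
knob local mm [ -5.1811  13.5288 165.5427] across -0.09203244843665799 fwd -0.03524580207627577
```

Call:
apply_moves --rows '[[0,[0,-5,0],[0,0,0]],[0,[0,-5,0],[0,0,0]],[0,[0,-5,0],[0,0,0]],[0,[0,-5,0],[0,0,0]],[0,[0,-5,0],[0,0,0]],[0,[0,-5,0],[0,0,0]],[0,[0,-3,0],[0,0,0]],[0,[0,-2,0],[0,0,0]]]'

```text
time: 6.35
eef_pos: [0.6214, -0.0332, 0.1709]
orientation: [[-0.976, 0.219, 0.001], [0.219, 0.976, 0.003], [-0.0, 0.003, -1.0]]
force: [-0.6, 1.4, -0.1]
opening: -0.0003
```

```bash
python3 look.py 3 w
```

```text
6.35 tcp local [ -2.3361   8.4369 170.8732] F [-0.5564  1.441  -0.1274]
[[-0.9758  0.2187  0.0011]
 [ 0.2187  0.9758  0.0029]
 [-0.0004  0.0031 -1.    ]]
scene [281.228  238.3316] [274 230  15  18 193]
side [335.3971 229.9779] [330 224  12  14 136]
wrist [240.0389 261.089 ] [ 193  221   95   81 5841]
wrist knob at z .165 [ -6.1798 -24.7249 165.    ]
knob local mm [ -4.7409 -23.708  164.5657] across 0.16127917506898867 fwd -0.03225097977487694
```

Call:
apply_moves --rows '[[0,[0,-3,0],[0,0,0]],[0,[0,-3,0],[0,0,0]],[0,[0,-2,0],[0,0,0]],[0,[0,0,0],[0,0,0]],[0,[0,0,0],[0,0,0]],[0,[0,0,0],[0,0,0]],[0,[0,0,0],[0,0,0]],[0,[0,0,0],[0,0,0]]]'

```text
time: 7.5
eef_pos: [0.6194, -0.0411, 0.1701]
orientation: [[-0.976, 0.218, 0.0], [0.218, 0.976, 0.003], [0.0, 0.003, -1.0]]
force: [-0.5, 1.3, 0.3]
opening: -0.0004
```

```bash
python3 look.py 4 w
```

```text
7.5 tcp local [ -2.5461   0.2613 170.1124] F [-0.5018  1.3317  0.3008]
[[-0.9759  0.2181  0.0002]
 [ 0.2181  0.9759  0.0027]
 [ 0.0004  0.0026 -1.    ]]
scene [278.2312 240.414 ] [271 232  15  17 186]
side [334.8966 232.6345] [329 226  13  15 145]
wrist [241.1138 260.5565] [ 195  220   94   82 5833]
wrist knob at z .165 [ -6.9351 -32.1791 165.    ]
knob local mm [ -5.0895 -31.6104 163.0178] across 0.2150365770806234 fwd -0.034622594391333514
```

View pics/wrist4.png

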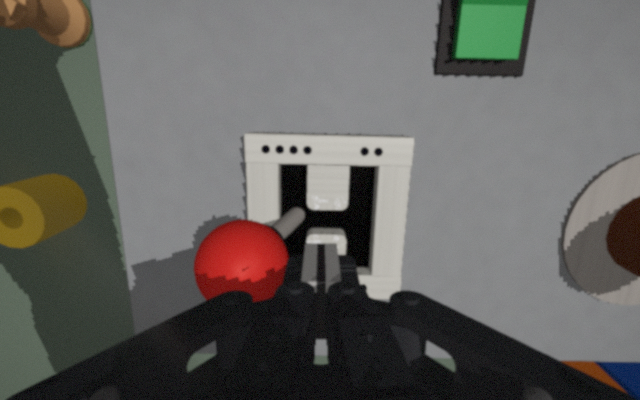

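The picture shows the knob at (241,260). The rod crosses the plate at about (292,222), nearly in the right column, and there's no hard-stop force yet. I'll nudge further.

Call:
apply_moves --rows '[[0,[0,-2,0],[0,0,0]],[0,[0,-2,0],[0,0,0]],[0,[0,-1,0],[0,0,0]],[0,[0,0,0],[0,0,0]],[0,[0,0,0],[0,0,0]],[0,[0,0,0],[0,0,0]],[0,[0,0,0],[0,0,0]],[0,[0,0,0],[0,0,0]]]'

```text
time: 8.65
eef_pos: [0.6187, -0.0436, 0.1699]
orientation: [[-0.976, 0.217, 0.001], [0.217, 0.976, 0.009], [0.001, 0.009, -1.0]]
force: [0.4, 2.6, -0.5]
opening: 0.0
```

```bash
python3 look.py 5 w
```

```text
8.65 tcp local [ -2.6534  -2.3969 169.9104] F [ 0.4399  2.5689 -0.5327]
[[-0.9763  0.2166  0.0014]
 [ 0.2166  0.9762  0.0091]
 [ 0.0006  0.0092 -1.    ]]
scene [277.4108 241.0432] [270 233  15  16 185]
side [334.7571 233.35  ] [329 227  13  14 140]
wrist [241.7647 260.2835] [ 196  220   93   82 5806]
wrist knob at z .165 [ -7.2809 -34.4617 165.    ]
knob local mm [ -5.1359 -33.8106 162.5991] across 0.2300040450126925 fwd -0.03493812673184896
```

The right stop has been reached: motion stalled and the force rose to 2.6 N. I'll back off and come round behind the knob.

Call:
apply_moves --rows '[[0,[0,10,0],[0.5,0,0]],[0,[0,10,0],[0,0,0]],[0,[17,0,2],[0,0,-0.4]],[0,[17,0,2],[0,0,0]],[0,[17,0,0],[0,0,0]],[0,[0,-17,0],[0,0,0]],[0,[0,-17,0],[0,0,0]],[0,[0,-17,0],[0,0,0]]]'

```text
time: 9.8
eef_pos: [0.5619, -0.0654, 0.1672]
orientation: [[-0.978, 0.208, 0.0], [0.208, 0.978, -0.01], [-0.003, -0.009, -1.0]]
force: [-0.0, 0.3, -0.2]
opening: -0.0001
```

```bash
python3 look.py 6 w
```

```text
9.8 tcp local [-53.0862 -36.4227 167.1923] F [-0.0074  0.31   -0.175 ]
[[-0.9781  0.2083  0.0005]
 [ 0.2083  0.978  -0.0098]
 [-0.0025 -0.0094 -1.    ]]
scene [277.7841 241.1591] [271 234  14  16 176]
side [334.9784 232.9784] [329 226  13  15 139]
wrist [320.7036 352.2248] [314 339  14  26 307]
wrist knob at z .165 [-16.3224 -36.9651 165.    ]
knob local mm [ -4.4592 -33.291  163.0377] across 0.22646953452898602 fwd -0.030334911116080023
```

Call:
apply_moves --rows '[[0,[-5,2.5,0],[-0.5,0,1]],[0,[-6,0,0],[0,0,0]],[0,[-6,0,0],[0,0,0]],[0,[-5,0,0],[0,0,0]],[0,[-5,0,0],[0,0,0]],[0,[-5,0,0],[0,0,0]],[0,[-3,0,0],[0,0,0]],[0,[0,0,0],[0,0,0]]]'

```text
time: 10.95
eef_pos: [0.5986, -0.0702, 0.1667]
orientation: [[-0.974, 0.227, -0.0], [0.227, 0.974, 0.0], [0.0, 0.0, -1.0]]
force: [-1.7, -1.2, 0.8]
opening: -0.0002
```

```bash
python3 look.py 7 w
```

```text
10.95 tcp local [-16.2328 -32.8493 166.6684] F [-1.6883 -1.1811  0.8252]
[[-0.9738  0.2273 -0.0004]
 [ 0.2273  0.9738  0.0003]
 [ 0.0004  0.0003 -1.    ]]
scene [283.0532 247.0798] [276 240  16  15 188]
side [342.4437 234.4225] [337 228  13  14 142]
wrist [320.7402 351.8912] [314 339  14  26 331]
wrist knob at z .165 [ 19.5731 -33.2071 165.    ]
knob local mm [ 13.4561 -32.3947 159.8605] across 0.22037189567770743 fwd 0.09153820671562975
```

It's advancing in slot 3 at about 2 N. Continue.

Call:
apply_moves --rows '[[0,[-5,0,0],[0,0,0]],[0,[-5,0,0],[0,0,0]],[0,[-5,0,0],[0,0,0]],[0,[-4,0,0],[0,0,0]],[0,[-3,0,0],[0,0,0]],[0,[-3,0,0],[0,0,0]],[0,[-2,0,0],[0,0,0]],[0,[-2,0,0],[0,0,0]]]'

```text
time: 12.1
eef_pos: [0.6251, -0.0762, 0.1644]
orientation: [[-0.974, 0.227, -0.008], [0.227, 0.974, 0.003], [0.009, 0.001, -1.0]]
force: [-5.6, 1.5, 1.8]
opening: 0.0
```

```bash
python3 look.py 8
```

```text
12.1 tcp local [ 10.9185 -32.6593 164.4011] F [-5.573   1.4775  1.7948]
[[-0.9738  0.2271 -0.0081]
 [ 0.2271  0.9739  0.0026]
 [ 0.0085  0.0007 -1.    ]]
scene [290.2849 255.4637] [283 248  15  16 179]
side [353.0222 236.5704] [347 230  13  14 135]
knob local mm [ 38.7304 -31.9603 156.0457] across 0.21741718134485385 fwd 0.26347209066166627
```

Call:
apply_moves --rows '[[0,[-3,0,0],[0,0,0]],[0,[-3,0,0],[0,0,0]],[0,[-3,0,0],[0,0,0]],[0,[0,0,0],[0,0,0]],[0,[0,0,0],[0,0,0]],[0,[0,0,0],[0,0,0]],[0,[0,0,0],[0,0,0]],[0,[0,0,0],[0,0,0]]]'

```text
time: 13.2
eef_pos: [0.6244, -0.0761, 0.1648]
orientation: [[-0.974, 0.227, -0.027], [0.227, 0.974, 0.006], [0.028, -0.0, -1.0]]
force: [-3.4, -0.5, -0.4]
opening: 0.0003
```

```bash
python3 look.py 9
```

```text
13.2 tcp local [ 10.2556 -32.698  164.8244] F [-3.4296 -0.4973 -0.3561]
[[-0.9736  0.2267 -0.0273]
 [ 0.2266  0.974   0.0061]
 [ 0.0279 -0.0003 -0.9996]]
scene [290.2978 255.5056] [283 249  15  15 178]
side [352.9928 236.6304] [347 230  13  14 138]
knob local mm [ 38.6731 -31.9023 155.7886] across 0.21702212974972246 fwd 0.2630819927494744
```

The lever is stalled at the hard stop; knob z of 156 mm matches 0.25/0.30 rad. I'll retreat and look at the rocker.

Call:
apply_moves --rows '[[0,[10,0,0],[0,-1.6,0]],[0,[20,0,0],[0,0,0]],[0,[0,0,-40],[0,0,0]],[0,[0,0,-45],[0,0,0]],[0,[20,40,0],[0,0,0]],[0,[20,40,0],[0,0,0]],[0,[20,37,0],[0,0,0]],[0,[0,0,0],[0,0,0]]]'

```text
time: 14.3
eef_pos: [0.5776, 0.0596, 0.2589]
orientation: [[-0.973, 0.229, 0.04], [0.229, 0.973, -0.003], [-0.04, 0.006, -0.999]]
force: [0.3, 0.6, -0.4]
opening: -0.0004
```

```bash
python3 look.py 10 w
```

```text
14.3 tcp local [-65.9138  88.9125 258.8582] F [ 0.2989  0.617  -0.3787]
[[-0.9726  0.2291  0.0399]
 [ 0.2292  0.9734 -0.0029]
 [-0.0395  0.0064 -0.9992]]
scene [289.9594 255.4924] [283 248  15  16 197]
side [352.9    236.6643] [347 230  13  14 140]
wrist [164.7471 314.144 ] [151 307  30  18 257]
wrist knob at z .165 [ 17.5964 -24.6926 165.    ]
knob local mm [ 38.4893 -32.6299 156.2896] across 0.22197209761999045 fwd 0.2618322723094562
```

View pics/wrist10.png

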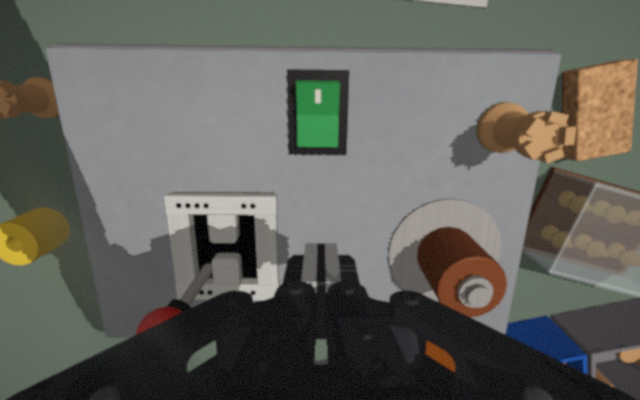

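The wrist view shows the rocker frame spanning (288–348, 70–155), the hinge line at about row 114 and the white mark at (318,96). The lever sits in the far right slot.

```bash
python3 - <<'E'
from h import *
np.set_printoptions(precision=1,suppress=True)
G=np.array([0.6218,-0.0419]);a=-0.2275;R=np.array([[np.cos(a),-np.sin(a)],[np.sin(a),np.cos(a)]])
for px,z in [((288,70),.092),((348,70),.092),((348,155),.092),((288,155),.092),((318,113),.096),((317.5,80),.105),((318,96),.1),((278,195),.104),((166,195),.104),((50,45),.09),((559,54),.09)]:
    print(px,R.T@(at_z("wrist",px,z)[:2]-G)*1000)
E
```

```text
(288, 70) [-149.5   62.4]
(348, 70) [-149.2  108.6]
(348, 155) [-83.3 109.7]
(288, 155) [-83.7  60.1]
(318, 113) [-117.5   85.2]
(317.5, 80) [-141.8   85.1]
(318, 96) [-130.4   85.3]
(278, 195) [-52.9  51.8]
(166, 195) [-53.7 -39.6]
(50, 45) [-168.1 -116.3]
(559, 54) [-159.4  270.1]
```

Call:
apply_moves --rows '[[0,[22,-1.5,0],[0.3,2.3,0]],[0,[22,-1.5,0],[0,0,0]],[0,[22,-1.5,0],[0,0,0]],[0,[0,0,35],[0,0,0]],[0,[0,0,35],[0,0,0]],[0,[0,0,30],[0,0,0]],[0,[0,0,8],[0,0,0]],[0,[0,0,0],[0,0,0]]]'

```text
time: 15.45
eef_pos: [0.507, 0.0625, 0.1479]
orientation: [[-0.97, 0.244, -0.011], [0.244, 0.97, 0.001], [0.011, -0.001, -1.0]]
force: [0.5, -0.5, 0.7]
opening: 0.0001
```

```bash
python3 look.py 11
```

```text
15.45 tcp local [-135.3919   75.7882  147.857 ] F [ 0.4904 -0.5185  0.6572]
[[-0.9697  0.2439 -0.0107]
 [ 0.2439  0.9698  0.0012]
 [ 0.0106 -0.0015 -0.9999]]
scene [289.798  255.0887] [282 248  16  16 203]
side [352.9441 236.3986] [347 230  13  14 143]
knob local mm [ 38.4202 -32.8939 157.5732] across 0.22376803148735447 fwd 0.26136178299216734
```

Call:
apply_moves --rows '[[0,[-3,8.5,0],[0,-0.6,-1]],[0,[0,0,5],[0,0,0]],[0,[0,0,5],[0,0,0]],[0,[0,0,5],[0,0,0]],[0,[0,0,0],[0,0,0]],[0,[0,0,0],[0,0,0]],[0,[0,0,0],[0,0,0]],[0,[0,0,0],[0,0,0]]]'

```text
time: 16.55
eef_pos: [0.5155, 0.0709, 0.1356]
orientation: [[-0.974, 0.225, 0.007], [0.225, 0.974, -0.001], [-0.008, 0.0, -1.0]]
force: [0.0, -0.2, 0.1]
opening: 0.0002
```

```bash
python3 look.py 12 w; python3 -c "
import cv2;a=cv2.imread('pics/wrist12.png')[100:400,160:480];b=cv2.imread('pics/side12.png')[180:260,260:340];cv2.imwrite('pics/c12.png',cv2.hconcat([cv2.resize(a,(400,375)),cv2.resize(b,(375,375))]))"
```

```text
16.55 tcp local [-129.017    85.887   135.5803] F [ 0.0438 -0.2369  0.1111]
[[-0.9743  0.2251  0.0074]
 [ 0.2251  0.9743 -0.0014]
 [-0.0076  0.0003 -1.    ]]
scene [289.798  255.0887] [282 248  16  16 203]
side [352.9028 236.3819] [347 230  13  14 144]
knob local mm [ 38.3485 -32.8487 157.5308] across 0.22346057427256855 fwd 0.2608744781881895
```

View pics/c12.png

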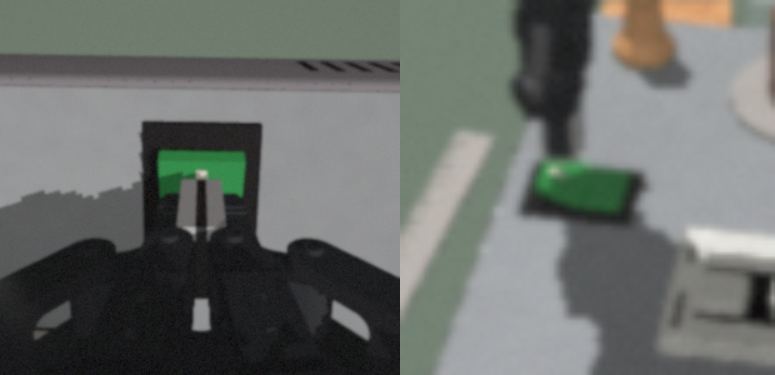

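The fingers are centred across the rocker and just above it. I'll shift 4 mm nearer and lower gently.

Call:
apply_moves --rows '[[0,[4,-1,2],[0,0,0]],[0,[0,0,3],[0,0,0]],[0,[0,0,3],[0,0,0]],[0,[0,0,2],[0,0,0]],[0,[0,0,2],[0,0,0]],[0,[0,0,2],[0,0,0]],[0,[0,0,2],[0,0,0]],[0,[0,0,0],[0,0,0]]]'

```text
time: 17.7
eef_pos: [0.5102, 0.0711, 0.1189]
orientation: [[-0.974, 0.225, 0.006], [0.225, 0.974, -0.001], [-0.006, 0.001, -1.0]]
force: [-1.1, 0.2, 0.9]
opening: 0.0002
```

Call:
apply_moves --rows '[[0,[0,0,2],[0,0,0]],[0,[0,0,2],[0,0,0]],[0,[0,0,2],[0,0,0]],[0,[0,0,1],[0,0,0]],[0,[0,0,1],[0,0,0]],[0,[0,0,0],[0,0,0]],[0,[0,0,0],[0,0,0]],[0,[0,0,0],[0,0,0]]]'

```text
time: 18.7
eef_pos: [0.5109, 0.071, 0.1176]
orientation: [[-0.974, 0.225, 0.007], [0.225, 0.974, -0.001], [-0.008, 0.0, -1.0]]
force: [-2.8, -0.7, 4.0]
opening: -0.0
```

Call:
apply_moves --rows '[[0,[0,0,4],[0,0,0]],[0,[0,0,4],[0,0,0]],[0,[0,0,4],[0,0,0]],[0,[0,0,4],[0,0,0]],[0,[0,0,4],[0,0,0]],[0,[0,0,4],[0,0,0]],[0,[0,0,4],[0,0,0]],[0,[0,0,4],[0,0,0]]]'

```text
time: 19.7
eef_pos: [0.511, 0.0711, 0.1171]
orientation: [[-0.975, 0.223, 0.009], [0.223, 0.975, -0.004], [-0.01, -0.002, -1.0]]
force: [-11.3, 0.1, 29.2]
opening: 0.0001
```

```bash
python3 look.py 13 w; python3 -c "
import cv2;a=cv2.imread('pics/wrist13.png')[100:400,160:480];b=cv2.imread('pics/side13.png')[180:260,260:340];cv2.imwrite('pics/c13.png',cv2.hconcat([cv2.resize(a,(400,375)),cv2.resize(b,(375,375))]))"
```

```text
19.7 tcp local [-133.4398   85.0748  117.1497] F [-11.2688   0.1392  29.1825]
[[-0.9747  0.2234  0.0089]
 [ 0.2233  0.9747 -0.0037]
 [-0.0095 -0.0017 -1.    ]]
scene [289.8408 255.0249] [282 248  16  16 201]
side [352.9441 236.3986] [347 230  13  14 143]
knob local mm [ 38.3697 -32.741  157.5017] across 0.22272814843473782 fwd 0.2610184874122322
```

View pics/c13.png

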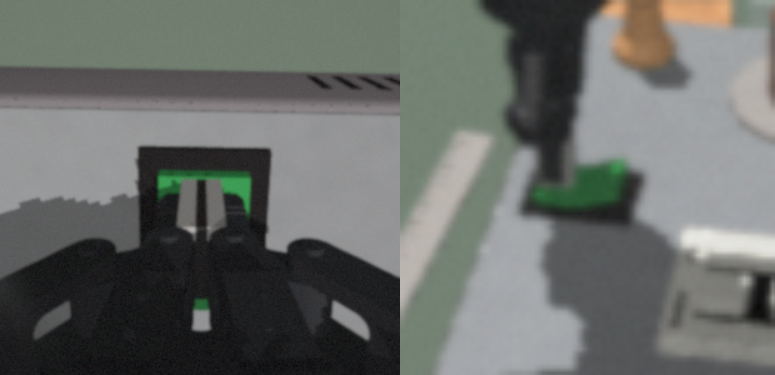

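The rocker has flipped: its far half now stands up, and the press stalled at 29 N, so it's at its stop. I'll lift clear.

Call:
apply_moves --rows '[[0,[0,0,-5],[0,0,0]],[0,[0,0,-20],[0,0,0]],[0,[0,0,-40],[0,0,0]],[0,[0,0,-45],[0,0,0]],[0,[-25,0,-25],[0,0,0]],[0,[-25,0,0],[0,0,0]],[0,[0,0,0],[0,0,0]],[0,[0,0,0],[0,0,0]]]'

```text
time: 20.85
eef_pos: [0.5599, 0.0599, 0.2548]
orientation: [[-0.975, 0.223, 0.01], [0.223, 0.975, -0.005], [-0.011, -0.002, -1.0]]
force: [-0.0, -0.3, -0.5]
opening: -0.0001
```

```bash
python3 look.py 14 w; python3 -c "
import cv2;a=cv2.imread('pics/wrist14.png');b=cv2.imread('pics/side14.png')[140:360,220:460];c=cv2.imread('pics/scene14.png')[130:350,170:450]
cv2.imwrite('pics/c14.png',cv2.vconcat([cv2.resize(a,(520,300)),cv2.hconcat([cv2.resize(b,(260,240)),cv2.resize(c,(260,240))])]))"
```

```text
20.85 tcp local [-83.2789  85.2349 254.8354] F [-0.0194 -0.3211 -0.4929]
[[-0.9747  0.2234  0.0098]
 [ 0.2234  0.9747 -0.0047]
 [-0.0106 -0.0024 -0.9999]]
scene [290.0051 255.5279] [283 248  16  16 197]
side [352.8986 236.6449] [347 230  13  14 138]
wrist [188.5 364.5] [188 363   2   4   4]
wrist knob at z .165 [ 35.3875 -11.3606 165.    ]
knob local mm [ 38.5198 -32.5428 156.2173] across 0.22137987874912385 fwd 0.2620391383523739
```

View pics/c14.png

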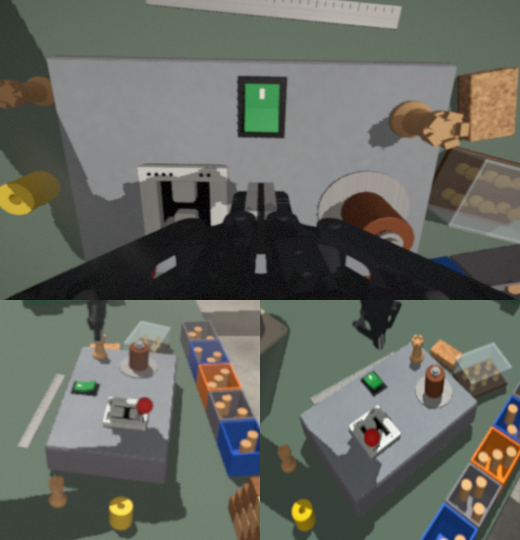

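```bash
python3 -c "
from station import ctrl
print(ctrl.job_done())"
```

```text
the job is handed in; nothing more can be done
None
```

The sanding unit is set to third speed and switched on, and I handed the job in at about 21 s of the 48 s allowed. I got no verdict back.

**Lever:** With shut fingers I pushed it right until it stalled at the stop at about 2.6 N. I then came round behind the knob and pushed it forward into the third slot, where it stalled at about 5.6 N. Extra pushes moved it no further. The last images put the knob at 156 mm height and about 42 mm ahead of its neutral position, against about 43 mm of full travel. It was still there after the rocker press and the retreat.

**Rocker:** I pressed the near end down after the lever was in place. It stalled at its stop with about 29 N on the fingertips, firmer than the few newtons the switch itself needs. The final pictures show it switched over.

**Surroundings:** By eye, the rooks, rule, drum, case and sanding block look unmoved in the final pictures. The arm finished about 0.25 m up, touching nothing.

**Disagreement:** The gate's centre came out about 3–5 mm different between the fixed cameras and the wrist camera. I relied on the stalls at the stops for the lever's end positions instead.

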